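Dock the hand scanner in its charging collar

TASK

Put the cordless scanner that is standing on the bench away in the empty charging collar: lower it handle first through the ring, feel for the swivelling sleeve's slot so that the trigger drops into it, then press gently, never forcing it, until the ribs click past the spring rollers and the head sits fully home on the rim. Let go of it there and leave the other scanner undisturbed in its own collar.

Things in the scene. Friction and masses are not known exactly. Their poses are not given: they have to be found in the camera images.
- scanner: The loose pistol-shaped hand scanner (0.27 kg), upright on its handle's foot. Origin: middle of the foot; z up along the handle, front (window, trigger) to -x. Straight oval handle 37 (x) by 30 (y) mm, 95 mm long, foot bevelled 2 mm. Trigger in front of it: 11 mm wide, z = 60 to 95 mm, out to x = -29 mm. Light grey head above: x -66 to 38 mm, z 95 to 142 mm, up to 55 mm wide.
- scanner_grip (a point): On the loose scanner's axis, 122 mm above the foot (27 mm above the shoulder), inside the head, axes as the scanner's: the place to grasp from above, across y, where the head's flat sides are 48 mm apart (from x = -30 to 20 mm).
- scanner_ribs (a point): On the loose scanner's axis, 77 mm above the foot and 18 mm below the shoulder, axes as the scanner's: level of the two round retaining ribs (8 mm high) that cross the left and right sides of the handle, 37 mm across both.
- scanner_shoulder (a point): Middle of the head's flat underside (shoulder) of the loose scanner, on the handle's axis 95 mm above the foot, axes as the scanner's; this plane rests on the collar's rim when home.
- collar_free: The empty charging collar: a fixed level ring 88 mm across and 22 mm thick with a swivelling sleeve inside, on an arm at its back (+x) from a stand's 168 mm post 75 mm behind; rim 122 to 157 mm above the table. Origin: the bore's axis at the ring's underside; z up, front to -x; does not turn with the sleeve. Round bore 41 mm; slot for the trigger 14 mm wide, out to 33.5 mm from the axis.
- collar_free_seat (a point): On the empty collar's axis at the sleeve's rim (22 mm above the underside; bore edge bevelled 1.5 mm), axes as the collar's; scanner_shoulder lies here when home. The rim is rigid: more than 30 N between scanner and collar is forcing it. The trigger's lower end lands on the rim with the head 35 mm above it unless it faces the slot.
- collar_free_rollers (a point): On the bore's axis 11 mm below the rim: level of two sprung steel rollers in the sleeve, 5 mm into the bore, left and right of the slot's direction. The ribs meet them with the head 13 mm above the rim; passing takes about 10 N in all, more than the weight, over some 6 mm, then it gives way (click) and the head meets the rim.
- sleeve_pivot (a point): Axis of the empty collar's grey sleeve, at its underside, axes as the collar's. The sleeve swivels stiffly (0.4 N m), so that a docked scanner can be aimed. It was left with its slot turned counter-clockwise seen from above, 0.15 to 0.75 rad from the collar's front (-x), by an angle that is not reported: look, or feel for it. Slot and trigger fit within about 0.06 rad.
- scanner_docked: The other scanner, of the same make, docked in the second collar on its own stand beside the empty one. Origin at its handle's foot. Not to be disturbed.
Not all that is in view belongs to the job. Leave any blue look-alike of the scanner alone.

How it is judged:
By the outcome, as a careful person would: the job done as asked, in the order asked, and still so for the second after the job is handed in, with the robot touching nothing.
It also fails if it takes over 58 s, if anything falls off the work surface, if the arm or the gripper's body presses on something with over 40 N, if the wrist force passes 120 N, or if a joint passes its speed limit or range.

ROBOT

A 6-joint arm with a two-finger parallel gripper is mounted at the origin on a cart in front of the work surface, level with it; the furniture and walls round the work are solid. World frame = base frame: x ahead of the robot, y to its left, z up, the work surface at z = 0. Lengths are in mm, angles in degrees, forces in N, time in s.
With the tool pointing down it reaches from about 300 to 950 mm from the base axis. Payload 3.1 kg.
Tool frame: the origin (TCP) lies midway between the tips of the shut fingers; the grasp point (between the pads) lies 19 mm behind it; z points along the fingers, y is the line along which they close (so a half turn about z gives the same grasp; the last joint's range is limited). The gripper opens to 85 mm and grips with 20 to 120 N. Pads are 22 mm wide; open, the fingers measure 114 mm over their backs; the gripper's body (76 mm by 85 mm) begins 54 mm behind the grasp point. The pads swing forward as they close: fully open they stand 13 mm farther back than shut.
Start: joints at [-71.144, 17.653, 93.61, -0, 68.738, -3.994], TCP at [242.67, -575.972, 231.272] pointing down, gripper open.
Joint ranges: [-175.34, 175.34], [-45.06, 112.39], [2.9, 150.54], [-68.45, 248.45], [3.09, 151.38], [-168.51, 168.51]. Speed limits (degrees/s): [159.86, 159.86, 180, 180, 180, 180].

INTERFACE

Orientations are given as [roll, pitch, yaw] about the fixed x, y, z axes, in that order (R = Rz(yaw) Ry(pitch) Rx(roll)).
In Python, from bench import bot gives the robot as it stands.
- The arm moves only by the tool carry_out, never from a script. Its argument "moves" is a list that holds one entry, the list of rows, each a list of 4 numbers: the shift along the world's x, y, z in m, then the turn about the world's z in rad. In form: [[[dx, dy, dz, yaw], ...]]. A call has 1 to 8 rows; each row shifts and turns the commanded pose from where the row before left it; what a row does not reach is not made up. A row lasts 1/8 s, in which the tool goes at most 62.5 mm and 10.7 degrees, less where a joint would pass 70% of its speed; a pose out of reach is approached as far as the arm can. A call with a gripper value outside its range is refused whole. "grip" is the finger opening in m, from 0 to 0.0854, set as the call begins (left out, the last holds). The fingers move at their own pace and stop on an object; "force" is the grip in N (left out, the last holds). Time passes only in rows, so rows that do not move let the fingers close. It gives the time, the measured TCP pose, the force, the opening and the grip force at its end, in the units of the state.
- bot.observe(): the state, without advancing time (a new reading comes with each control period).
- bot.capture(name): name is "side" or "top" or "wrist"; returns the picture (420x560x3 uint8, blue, green, red); there is no depth.
- bot.calibration(name): a dict with "mtx" (3x3 intrinsics, pixels), "k1" (the pictures are not rectified: a ray, as slopes to the right and down, at radius r is drawn at 1 + k1 r^2 times it, then the intrinsics apply), "eye" and "orientation" of the camera in the world. Camera axes: x right, y down, z forward; pixel columns grow to the right and rows downward; lengths in mm; the calibration is good to about 2 mm. A picture is of the moment at which its call begins: read the wrist's pose just before it. calibration takes no time and is no camera call; for the wrist camera it gives the pose at the moment of the call.
- bot.sign_off(): hands the job in; it is judged then, once.
Trained networks look in the newest picture that a camera, given by its name, has taken for a name from the list of things; names that differ only in an ending like _2 or _b are one class to them, and where a whole thing is asked for, a point or a joint stands for the part that bears it (a point fixed in the world has none). Each returns a list of dicts, best first, with "confidence" (0 to 1); they miss things now and then, are a little off and sometimes report something else, mostly with a low value. They report only what shows in the picture. A call takes as long as a camera call. They do not tell look-alikes from the thing itself.
- bot.look_for(camera, thing): "box" ([left, top, width, height] in pixels, round what is visible of it).
- bot.regions_of(camera, thing): "region" (420x560 bool, what is visible of it) and "box" ([left, top, width, height] in pixels, round what is visible of it).
- bot.pinpoint(camera, thing): "position" ([column, row] in pixels: a listed point, or the origin of a listed thing).
The state is a dict: "clock": time; "joint_pos": joint angles; "dq": joint speeds; "joint_efforts": joint torques, N m; "tool_pos": TCP position; "tcp_rot": TCP orientation; "contact_force": force on the tool from outside, world axes, zero at the start; "moment": the same for the moment, N m; "gripper_width": opening from 0.0 (shut) to 1.0 (fully open); "grasp_force": force on a finger pad.
Only numpy, scipy, OpenCV 4.12 (cv2) and the standard library are available. Lean on these libraries where they do the work, as an engineer would, in place of code of your own. Each camera call takes 0.05 s, during which the arm holds its last target. There are 200 camera calls.

## Working session

There is one attempt and no reset: what is moved stays moved. The work goes in short steps, Python scripts to look and compute and a tool call to move; the robot and the scene stay as the last step left them, time stands still between calls to the robot, and variables do not carry over. Pictures are saved under pics/ and viewed, at most 13 in all, crops included, and the job is handed in when it is done.

Besides the shell and the picture viewer there is one more tool, called after "Emit:" as a command line: name --argument value ..., lists and objects as JSON in quotes. carry_out: Moves the arm, as the interface text tells. Its arguments: {"type":"object","properties":{"moves":{"type":"array"},"grip":{"type":"number"},"force":{"type":"number"}},"required":["moves"]}

```bash
mkdir -p pics; ls; cat > h.py <<'E'
import numpy as np, cv2
from bench import bot
from scipy.spatial.transform import Rotation as R
def rot(o):
    o=np.array(o,float)
    return o if o.shape==(3,3) else R.from_euler('xyz',o,degrees=True).as_matrix()
def ray(c,px):
    K=np.array(c['mtx']);p=np.array([(px[0]-K[0,2])/K[0,0],(px[1]-K[1,2])/K[1,1]]);u=p.copy()
    for _ in range(20): u=p/(1+c['k1']*(u@u))
    return np.array(c['eye'],float), rot(c['orientation'])@np.array([u[0],u[1],1])
def atz(c,px,z):
    e,d=ray(c,px); return e+d*(z-e[2])/d[2]
def tri(rs):
    A=np.zeros((3,3));b=np.zeros(3)
    for e,d in rs:
        d=d/np.linalg.norm(d);P=np.eye(3)-np.outer(d,d);A+=P;b+=P@e
    x=np.linalg.solve(A,b)
    return x,[np.linalg.norm(np.cross(x-e,d/np.linalg.norm(d))) for e,d in rs]
def proj(c,X):
    p=rot(c['orientation']).T@(np.array(X)-c['eye']);u=p[:2]/p[2];u=u*(1+c['k1']*(u@u));K=np.array(c['mtx'])
    return [K[0,0]*u[0]+K[0,2],K[1,1]*u[1]+K[1,2]]
E
python3 - <<'E'
from h import *
for n in("side","top"):
    im=bot.capture(n);cv2.imwrite(f"pics/{n}0.png",im);c=bot.calibration(n);print(n,c)
    for t in("scanner","scanner_grip","scanner_shoulder","collar_free","collar_free_seat","scanner_docked"):
        print(t,[(np.round(d['position']).tolist(),round(d['confidence'],2)) for d in bot.pinpoint(n,t)])
    for t in("scanner","collar_free"): print(t,[(np.round(d['box']).tolist(),round(d['confidence'],2)) for d in bot.look_for(n,t)])
print(bot.observe())
E
```

```text
pics
side {'mtx': array([[389.72790805,   0.        , 280.89837167],
       [  0.        , 389.72790805, 210.25505451],
       [  0.        ,   0.        ,   1.        ]]), 'k1': -0.10025156692744012, 'eye': array([ 488.08412488, 1050.84408482,  432.40468304]), 'orientation': array([-112.70600474,   -1.32035964,  179.55773953])}
scanner [([298.0, 241.0], 0.84), ([332.0, 268.0], 0.83)]
scanner_grip [([335.0, 215.0], 0.96), ([300.0, 193.0], 0.87)]
scanner_shoulder [([331.0, 227.0], 0.97), ([298.0, 202.0], 0.9)]
collar_free [([243.0, 191.0], 0.54)]
collar_free_seat [([242.0, 181.0], 0.58)]
scanner_docked [([225.0, 252.0], 0.71)]
scanner [([285.0, 183.0, 46.0, 62.0], 0.87), ([304.0, 203.0, 50.0, 72.0], 0.74)]
collar_free [([211.0, 176.0, 54.0, 22.0], 0.8)]
top {'mtx': array([[404.40588932,   0.        , 276.92920906],
       [  0.        , 404.40588932, 205.48396525],
       [  0.        ,   0.        ,   1.        ]]), 'k1': -0.009145901537363882, 'eye': array([392.46650221, 268.06224625, 958.52287144]), 'orientation': array([-174.12736535,   -1.46429885,  -89.43047579])}
scanner [([292
[... 437 characters left out ...]
.64)]
{'clock': 0.9, 'joint_pos': array([-7.11431626e+01,  1.76507063e+01,  9.36102418e+01, -1.39098926e-04,
        6.87381658e+01, -3.99209545e+00]), 'dq': array([ 0.11530996,  0.09617105,  0.08872338, -0.04218582,  0.10323925,
        0.07618175]), 'joint_efforts': array([ 4.03911417e-04, -4.15277553e+01, -2.77088642e+01, -2.08459651e-04,
        7.25551945e-04,  3.48215089e-06]), 'tool_pos': array([ 242.67851548, -575.96474187,  231.29181691]), 'tcp_rot': array([1.79999125e+02, 1.91008402e-04, 2.28489832e+01]), 'contact_force': array([ 0.12788965, -0.7397659 ,  0.49741572]), 'moment': array([ 0.00139936,  0.01050212, -0.04668192]), 'grasp_force': 0.0, 'gripper_width': 0.9961708181679473}
```

```bash
python3 - <<'E'
from h import *
a=cv2.imread("pics/top0.png")[90:300,180:400];b=cv2.imread("pics/side0.png")[130:310,180:400]
a=cv2.resize(a,(400,382),interpolation=cv2.INTER_CUBIC);b=cv2.resize(b,(400,327),interpolation=cv2.INTER_CUBIC)
b=cv2.copyMakeBorder(b,0,55,0,0,0);cv2.imwrite("pics/c0.png",cv2.hconcat([a,b]))
s,t=bot.calibration("side"),bot.calibration("top")
for p in((298,241),(332,268)):print('side foot',atz(s,p,0))
for p in((292,230),(242,257)):print('top foot',atz(t,p,0))
for n,p,q in(("gripA",(335,215),(299,232)),("gripB",(300,193),(299,232)),("gripC",(335,215),(238,261)),("gripD",(300,193),(238,261)),("seat",(242,181),(322,166)),("docked",(225,252),(229,156))):
    print(n,tri([ray(s,p),ray(t,q)]))
E
```

```text
side foot [430.11396537 208.54847684   0.        ]
side foot [363.08575346 332.51373747   0.        ]
top foot [433.34442119 208.21775565   0.        ]
top foot [368.70469247 325.36785606   0.        ]
gripA (array([386.01595897, 205.34813241,  74.44370303]), [np.float64(40.657420205970396), np.float64(40.657420205970546)])
gripB (array([427.07832865, 200.96989701, 120.95317002]), [np.float64(2.8811510761546852), np.float64(2.881151076154657)])
gripC (array([364.37906175, 326.03701672, 120.87834191]), [np.float64(0.9010721583222672), np.float64(0.9010721583222773)])
gripD (array([401.5621508 , 320.97858573, 165.79242649]), [np.float64(36.55303417548109), np.float64(36.55303417548093)])
seat (array([565.0566095 , 154.65118949, 131.65533961]), [np.float64(3.3662848507312217), np.float64(3.366284850731148)])
docked (array([592.73170272, 356.16078326,  49.00201614]), [np.float64(5.637802007085143), np.float64(5.637802007085038)])
```

View pics/c0.png

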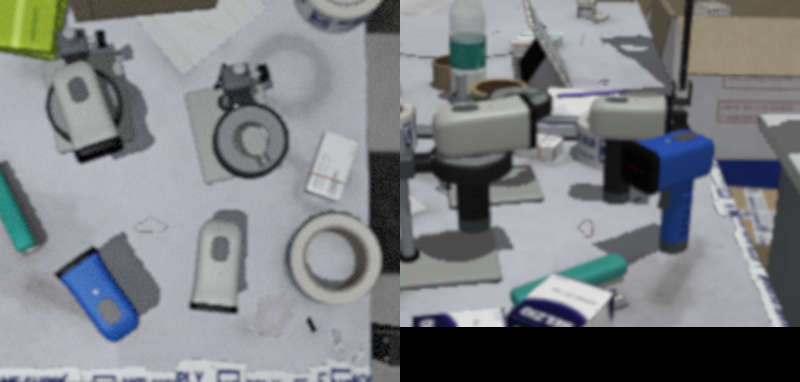

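View pics/side0.png

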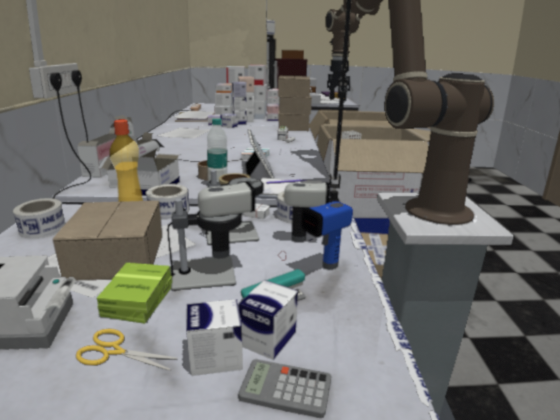

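The pictures show three scanner-shaped things. In the top view they are the grey loose scanner at (292,230), the blue look-alike at (242,257) and the docked grey one at (229,156). The empty collar is at (319,167). In the side view, the loose grey one is at (305,195) and the blue one at (330,235). I choose the grey one standing on the bench, at about (432,208,0).

```bash
python3 - <<'E'
from h import *
s=bot.calibration("side")
print(proj(s,[242,-576,231]),proj(s,[242,-576,400]))
t=cv2.imread("pics/top0.png");w=bot.capture("wrist")
cv2.imwrite("pics/c1.png",cv2.resize(cv2.hconcat([t,w]),(800,300),interpolation=cv2.INTER_AREA))
c=bot.calibration("wrist");print(c)
# scanner head yaw from mask in top image
T=bot.calibration("top")
for d in bot.regions_of("top","scanner"):
    m=d['region'].astype(np.uint8);cn=max(cv2.findContours(m,0,2)[0],key=cv2.contourArea)
    p=np.array([atz(T,q[0],130)[:2] for q in cn],np.float32);print(d['confidence'],cv2.minAreaRect(p))
E
```

```text
[np.float64(336.7070947437346), np.float64(103.43327213301473)] [np.float64(339.62209862035013), np.float64(60.40379404939776)]
{'mtx': array([[293.25068582,   0.        , 280.19899028],
       [  0.        , 293.25068582, 204.46442325],
       [  0.        ,   0.        ,   1.        ]]), 'k1': 0.009917211356043176, 'eye': array([ 301.85141467, -550.55611976,  374.68797109]), 'orientation': array([ 1.65000854e+02, -3.22698273e-02, -6.71003097e+01])}
0.75 ((415.9012145996094, 205.36895751953125), (51.47810363769531, 102.4908676147461), 88.11585998535156)
0.71 ((382.5739440917969, 331.98822021484375), (107.31735229492188, 55.27557373046875), 39.169952392578125)
```

View pics/c1.png

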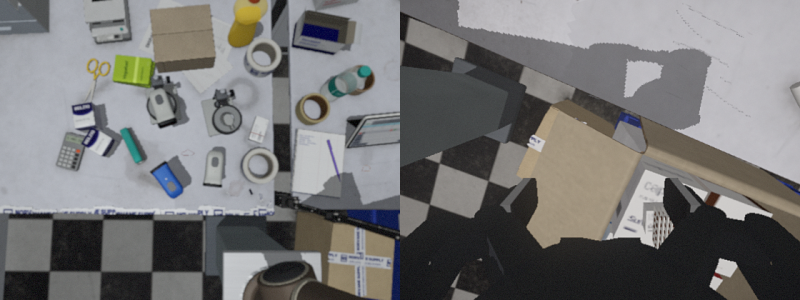

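The top view shows the bench with a gap to a second bench at right. A black vertical pole-like thing runs from about (385,275) to (460,305) in the full top view, and at about (338,100–190) in the side view. It may lie in my path, so I check it in a crop.

```bash
python3 - <<'E'
from h import *
a=cv2.imread("pics/top0.png")[220:340,360:560];b=cv2.imread("pics/side0.png")[0:200,280:400]
cv2.imwrite("pics/c2.png",cv2.hconcat([cv2.resize(a,(500,300)),cv2.resize(b,(180,300))]))
E
```

```text
(no output)
```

View pics/c2.png

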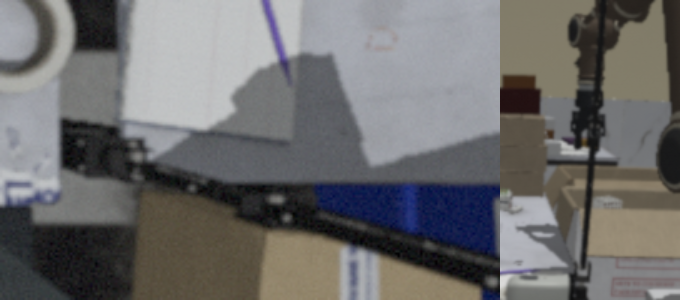

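```bash
python3 - <<'E'
from h import *
from scipy.optimize import least_squares
s,t=bot.calibration("side"),bot.calibration("top")
def f(v):
    X,Y,a,b,c,d,e=v
    r=[]
    for C,z,p in((t,a,(390,276)),(t,b,(468,302)),(t,e,(556,329)),(s,c,(347,2)),(s,d,(333,190))):
        q=proj(C,[X,Y,z]); r+=[q[0]-p[0],q[1]-p[1]]
    return r
o=least_squares(f,[280,-50,0,300,500,0,500]);print(o.x.round(),o.cost)
print(atz(t,(411,170),0),atz(t,(386,300),0), atz(t,(390,276),0))
E
```

```text
[319. -11.  34. 398. 552.  55. 570.] 14.73903379686787
[582.05291503 -80.29828273   0.        ] [271.64407541 -13.62763722   0.        ] [327.36400904 -24.08731784   0.        ]
```

The pole is a tall mast standing at about (319,-11). It rises to more than 570 mm and blocks a direct sweep. I'll fold the arm to a small radius, turn inside the mast, then extend again. First I retract.

Emit:
carry_out --moves '[[[-0.0145,0.0346,0.015,0],[-0.0145,0.0346,0.015,0],[-0.0145,0.0346,0.015,0],[-0.0145,0.0346,0.015,0],[-0.0145,0.0346,0.015,0],[-0.0145,0.0346,0.015,0],[-0.0145,0.0346,0.015,0],[-0.0145,0.0346,0.015,0]]]'

```text
clock: 2.0
tool_pos: [126.2, -298.0, 351.9]
tcp_rot: [180.0, 0.0, 22.9]
contact_force: [-0.3, -1.1, 0.1]
gripper_width: 0.999
grasp_force: 0.0
```

```bash
python3 - <<'E'
from h import *
o=bot.observe();print(o['joint_pos'].round(2),o['tool_pos'].round(1),o['tcp_rot'].round(1),o['clock'])
im=bot.capture("side");cv2.imwrite("pics/side1.png",im)
E
```

```text
[-74.77 -24.61 119.72  -0.    84.86  -7.62] [ 126.2 -298.   351.9] [180.    0.   22.9] 2.0
```

View pics/side1.png

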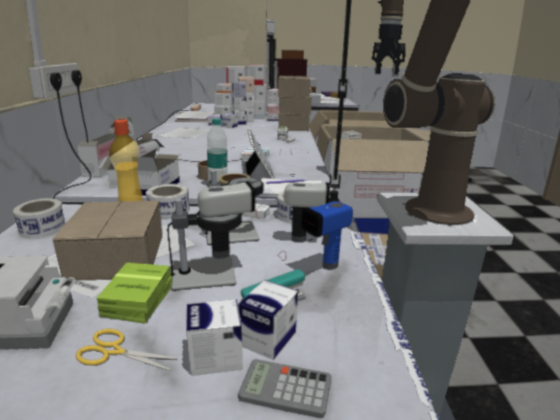

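```bash
python3 - <<'E'
import numpy as np
p=np.array([126.2,-298.])+3*np.array([-14.8,34.9]);print(p,np.hypot(*p))
a0=np.arctan2(p[1],p[0]);r=np.hypot(*p)
A=np.linspace(a0,np.radians(27),11);P=r*np.c_[np.cos(A),np.sin(A)]
print((np.diff(P,axis=0)/1000).round(4).tolist(),np.diff(A)[0],P[-1])
E
```

```text
[  81.8 -193.3] 209.8955216292144
[[0.0305, 0.016], [0.0275, 0.0207], [0.0237, 0.0249], [0.0193, 0.0285], [0.0144, 0.0313], [0.0091, 0.0332], [0.0036, 0.0342], [-0.0021, 0.0344], [-0.0077, 0.0336], [-0.0131, 0.0318]] 0.16417101881587115 [187.01827917  95.29057276]
```

Emit:
carry_out --moves '[[[-0.0148,0.0349,0.026,0],[-0.0148,0.0349,0.026,0],[-0.0148,0.0349,0.026,0],[0,0,0,0]]]'

```text
clock: 2.55
tool_pos: [82.1, -194.4, 431.9]
tcp_rot: [179.5, 0.1, 22.8]
contact_force: [0.2, -0.9, 0.4]
gripper_width: 1.0
grasp_force: 0.0
```

Emit:
carry_out --moves '[[[0.0305,0.016,0,0.164],[0.0275,0.0207,0,0.164],[0.0237,0.0249,0,0.164],[0.0193,0.0285,0,0.164],[0.0144,0.0313,0,0.164]]]'

```text
clock: 3.18
tool_pos: [198.7, -72.3, 428.2]
tcp_rot: [-179.9, -0.0, 70.1]
contact_force: [0.1, 0.6, 0.2]
gripper_width: 1.002
grasp_force: 0.0
```

Emit:
carry_out --moves '[[[0.0091,0.0332,0,0.164],[0.0036,0.0342,0,0.164],[-0.0021,0.0344,0,0.164],[-0.0077,0.0336,0,0.164],[-0.0131,0.0318,0,0.164]]]'

```text
clock: 3.8
tool_pos: [187.6, 95.5, 428.2]
tcp_rot: [-179.9, -0.0, 117.1]
contact_force: [1.2, 0.8, -0.6]
gripper_width: 1.001
grasp_force: 0.0
```

```bash
python3 - <<'E'
from h import *
o=bot.observe();print(o['joint_pos'].round(2),o['tool_pos'].round(1),o['tcp_rot'].round(1),o['clock'],o['contact_force'].round(1))
E
```

```text
[ 1.5030e+01 -4.1160e+01  1.1975e+02  1.0000e-02  1.0147e+02 -1.2100e+01] [187.6  95.5 428.2] [-179.9   -0.   117.1] 3.8 [ 1.2  0.8 -0.6]
```

Emit:
carry_out --moves '[[[0.0303,0.0137,-0.0098,0.1375],[0.0303,0.0137,-0.0098,0.1375],[0.0303,0.0137,-0.0098,0.1375],[0.0303,0.0137,-0.0098,0.1375],[0.0303,0.0137,-0.0098,0.1375],[0.0303,0.0137,-0.0098,0.1375],[0.0303,0.0137,-0.0098,0.1375],[0.0303,0.0137,-0.0098,0.1375]]]'

```text
clock: 4.8
tool_pos: [431.0, 204.5, 348.6]
tcp_rot: [-180.0, -0.1, -179.9]
contact_force: [0.5, 0.4, 0.5]
gripper_width: 1.0
grasp_force: 0.0
```

```bash
cat > w.py <<'E'
from h import *
o=bot.observe();print(o['joint_pos'].round(1),o['tool_pos'].round(1),o['tcp_rot'].round(1),o['clock'])
w=bot.capture("wrist");c=bot.calibration("wrist");cv2.imwrite("pics/w%d.png"%(o['clock']*100),w)
print(c['eye'],c['orientation'])
for t,z in(("scanner_grip",122),("scanner_shoulder",95),("scanner",0),("collar_free_seat",132)):
    for d in bot.pinpoint("wrist",t): print(t,np.round(d['position']),round(d['confidence'],2),atz(c,d['position'],z).round(1))
for d in bot.regions_of("wrist","scanner"):
    m=d['region'].astype(np.uint8);cn=max(cv2.findContours(m,0,2)[0],key=cv2.contourArea)
    p=np.array([atz(c,q[0],130)[:2] for q in cn],np.float32);print(d['confidence'],d['box'],cv2.minAreaRect(p))
E
python3 w.py; ls pics
```

```text
[ 20.1  -4.3 104.5   0.   79.9 -70. ] [431.  204.5 348.6] [-1.800e+02 -1.000e-01 -1.799e+02] 4.8
[367.20621546 205.24725302 490.17587208] [1.65002823e+02 1.30102687e-02 9.03272321e+01]
scanner_grip [381. 128.] 0.7 [368.7 327.  122. ]
scanner_grip [279. 178.] 0.58 [431.5 204.1 122. ]
scanner_shoulder [255. 266.] 0.64 [567.7 168.6  95. ]
scanner [353. 129.] 0.96 [371.4 322.4   0. ]
scanner [279. 170.] 0.87 [438.5 203.4   0. ]
scanner [251. 273.] 0.54 [629.1 152.4   0. ]
collar_free_seat [250. 278.] 0.98 [566.8 165.1 132. ]
0.72 [256.6, 128.8, 50.5, 82.0] ((417.7383728027344, 205.90879821777344), (54.860084533691406, 104.9093246459961), 88.23578643798828)
0.66 [341.8, 91.5, 90.5, 94.5] ((384.378173828125, 331.90179443359375), (113.29476928710938, 60.51226806640625), 39.64396667480469)
c0.png
c1.png
c2.png
side0.png
side1.png
top0.png
w480.png
```

```bash
python3 - <<'E'
import cv2
a=cv2.imread("pics/w480.png")[90:330,170:450];cv2.imwrite("pics/c3.png",cv2.resize(a,(700,600),interpolation=cv2.INTER_CUBIC))
E
```

```text
(no output)
```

View pics/c3.png

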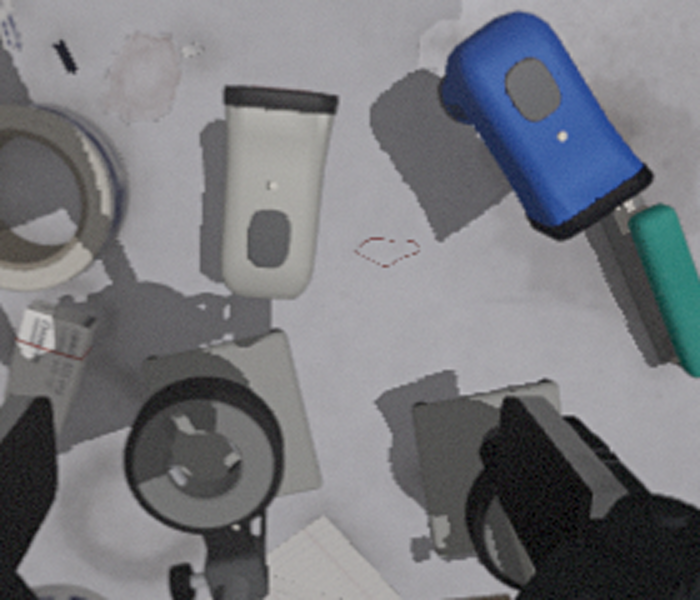

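The close crop shows the grey loose scanner at about crop (270,190), with its window toward -x and the flat-sided grey head as described. The blue one at (540,120) is the decoy. The empty collar's ring is at about (205,455), with rollers at (178,475) and (235,460) and the slot hint at (190,425). The sleeve is therefore turned counter-clockwise by roughly 15°.

```bash
python3 - <<'E'
from h import *
c=bot.calibration("wrist")
f=lambda x,y,z:atz(c,(170+x*.4,90+y*.4),z)[:2].round(1)
print('win',f(226,92,140),f(337,96,140),'rear',f(228,290,135),f(305,290,135),'sides',f(228,180,140),f(325,180,140), f(228,240,140),f(318,240,140))
for z in(122,132,145,157):print(z,'ring',f(126,455,z),f(284,455,z),f(205,377,z),f(205,532,z),'roll',f(178,475,z-11),f(235,460,z-11),'slot',f(190,425,z))
E
```

```text
win [363.9 180.6] [365.8 232.4] rear [460.9 179.3] [461.  218.4] sides [404.7 180.7] [404.8 227.4] [434.1 180.2] [434.2 224.4]
122 ring [559.9 119.6] [560.1 207.9] [513.4 165. ] [608.9 162.4] roll [578.6 146.6] [569.1 179.8] slot [541.7 156. ]
132 ring [554.6 121.9] [554.8 207.8] [509.3 166.1] [602.3 163.5] roll [573.  148.1] [563.7 180.4] slot [536.9 157.2]
145 ring [547.7 124.8] [547.9 207.7] [504.1 167.4] [593.7 165. ] roll [565.6 150. ] [556.7 181.2] slot [530.7 158.9]
157 ring [541.4 127.6] [541.6 207.5] [499.2 168.7] [585.7 166.3] roll [558.9 151.8] [550.2 182. ] slot [524.9 160.5]
```

Emit:
carry_out --moves '[[[0,-0.0015,-0.049,-0.06],[0,0,-0.049,0],[0,0,-0.049,0],[0,0,-0.049,0],[0,0,-0.03,0],[0,0,-0.0195,0],[0,0,0,0]]]' --grip 0.0854

```text
clock: 5.98
tool_pos: [428.2, 201.6, 104.5]
tcp_rot: [-179.9, -0.2, 176.4]
contact_force: [-0.2, -0.6, -0.0]
gripper_width: 1.001
grasp_force: 0.0
```

Emit:
carry_out --moves '[[[0,0,0,0],[0,0,0,0],[0,0,0,0],[0,0,0,0],[0,0,0,0],[0,0,0,0],[0,0,0,0]]]' --grip 0.03 --force 50

```text
clock: 6.85
tool_pos: [431.3, 202.5, 107.1]
tcp_rot: [180.0, 0.2, 176.4]
contact_force: [0.5, -0.7, 6.1]
gripper_width: 0.56
grasp_force: 51.8
```

Emit:
carry_out --moves '[[[0,0,0.01,0],[0,0,0.03,0],[0,0,0.05,0],[0,0,0.055,0],[0,0,0.055,0],[0,0,0.0,0]]]'

```text
clock: 7.6
tool_pos: [432.9, 203.5, 311.3]
tcp_rot: [179.7, 0.6, 176.4]
contact_force: [-0.4, 0.6, -2.8]
gripper_width: 0.556
grasp_force: 52.0
```

```bash
cat > s.py <<'E'
from h import *
s,t=bot.calibration("side"),bot.calibration("top");w=dict(bot.calibration("wrist"))
now=dict(w);o=bot.observe();print(o['tool_pos'],o['tcp_rot'],o['contact_force'])
w['eye']=np.array([367.206,205.247,490.176]);w['orientation']=np.array([165.0028,.01301,90.3272])
rs=[ray(w,(250,278))]
for n,c in(("side",s),("top",t),("wrist",now)):
    im=bot.capture(n);cv2.imwrite(f"pics/{n}_b.png",im)
    for th in("collar_free_seat","collar_free_rollers","scanner_grip","scanner_shoulder","scanner"):
        d=bot.pinpoint(n,th);print(n,th,[(np.round(x['position'],1),round(x['confidence'],2)) for x in d[:3]])
        if th=="collar_free_seat" and d and n!="wrist": rs.append(ray(c,d[0]['position']))
print(tri(rs),[tri([rs[0],r])[0] for r in rs[1:]])
E
python3 s.py
```

```text
[432.85518857 203.45965321 311.29067513] [179.71658643   0.61926686 176.40497768] [-0.42281995  0.62196887 -2.78399838]
side collar_free_seat [(array([241.5, 183.6]), 0.88)]
side collar_free_rollers [(array([247.3, 186.5]), 0.81)]
side scanner_grip [(array([299.8, 105.2]), 0.69), (array([332.3, 214. ]), 0.61)]
side scanner_shoulder [(array([329.6, 224.3]), 0.81), (array([301.6, 114.7]), 0.61)]
side scanner [(array([330.5, 266.9]), 0.94), (array([303.4, 160.1]), 0.93), (array([302.8, 102.9]), 0.28)]
top collar_free_seat [(array([319.4, 166.1]), 0.85)]
top collar_free_rollers [(array([317.7, 163.9]), 0.63)]
top scanner_grip [(array([240.2, 258.1]), 0.79)]
top scanner_shoulder [(array([239.3, 258.7]), 0.57)]
top scanner [(array([245.2, 257.2]), 0.79)]
wrist collar_free_seat []
wrist collar_free_rollers []
wrist scanner_grip [(array([390. , 121.8]), 0.93), (array([280.2, 265. ]), 0.8)]
wrist scanner_shoulder [(array([382.4, 119.8]), 0.87)]
wrist scanner [(array([357.1, 124.2]), 0.96), (array([280.5, 204. ]), 0.65)]
(array([566.34291866, 162.50942913, 128.5836091 ]), [np.float64(3.1619854419251414), np.float64(2.606318128040297), np.float64(5.184176243296594)]) [array([568.48165243, 165.02801545, 129.03907824]), array([557.70109698, 164.76150744, 148.41407458])]
```

Emit:
carry_out --moves '[[[0.0,0.0,0.04,0.0157],[0.028,0.025,0,0.0157],[0.028,0.025,0,0.0157],[0.028,0.025,0,0.0157],[0.028,0.025,0,0],[0,0,0,0],[0,0,0,0]]]'

```text
clock: 9.38
tool_pos: [541.4, 301.9, 344.8]
tcp_rot: [-179.9, -0.1, -180.0]
contact_force: [0.5, -0.5, -2.7]
gripper_width: 0.556
grasp_force: 52.4
```

```bash
sed -i 's/("scanner_grip",122).*132))/("collar_free_seat",128),("collar_free_rollers",117))/' w.py; python3 w.py; python3 - <<'E'
import cv2,glob
f=max(glob.glob("pics/w[0-9]*.png"),key=lambda x:int(x[6:-4]));print(f)
a=cv2.imread(f)[100:300,60:320];cv2.imwrite("pics/c4.png",cv2.resize(a,(780,600),interpolation=cv2.INTER_CUBIC))
E
```

```text
[ 25.1  12.7  86.8  -0.   80.7 -64.9] [541.4 301.9 344.8] [-1.799e+02 -1.000e-01 -1.800e+02] 9.375
[474.82912511 301.84491288 488.58484921] [1.65006361e+02 5.99508914e-02 9.00456389e+01]
collar_free_seat [170. 198.] 0.62 [562.6 162.6 128. ]
collar_free_rollers [172. 196.] 0.97 [563.5 160.3 117. ]
0.86 [266.8, 0.0, 89.5, 93.7] ((380.9361267089844, 331.0514221191406), (105.28292846679688, 59.929752349853516), 38.91022491455078)
0.55 [210.5, 121.2, 146.8, 216.7] ((616.1370239257812, 300.10614013671875), (171.9970245361328, 297.0693664550781), 87.74111938476562)
pics/w937.png
```

View pics/c4.png

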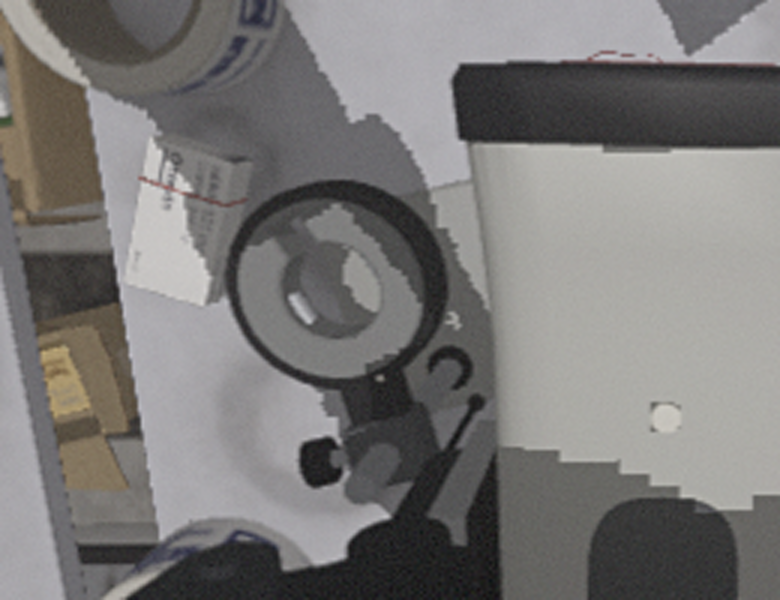

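The view shows the collar's bore at about crop (333,289), which is full (171,196). A darker slot strip runs to the upper left at crop (295,240), and a roller shows at (300,303). To get the height and the slot angle I rectify both wrist pictures onto the rim plane.

```bash
cat > rect.py <<'E'
from h import *
c=dict(bot.calibration("wrist"));out=[]
V=[("pics/w480.png",[367.206,205.247,490.176],[165.0028,.01301,90.3272]),("pics/w937.png",[474.829,301.845,488.585],[165.00636,.05995,90.04564])]
Z=128;S=4;cx,cy=564,163
for f,e,r in V:
    c['eye']=np.array(e);c['orientation']=np.array(r)
    u,v=np.meshgrid(np.arange(400),np.arange(400))
    X=cx+(v-200)/S;Y=cy+(u-200)/S   # down=+x, right=+y
    m=np.array([[proj(c,[X[i,j],Y[i,j],Z]) for j in range(400)] for i in range(400)],np.float32)
    g=cv2.remap(cv2.imread(f),m[...,0],m[...,1],cv2.INTER_CUBIC)
    g=cv2.convertScaleAbs(g,alpha=1.5,beta=-40)
    for k in range(0,400,40): cv2.line(g,(k,0),(k,6),(0,0,255));cv2.line(g,(0,k),(6,k),(0,0,255))
    cv2.drawMarker(g,(200,200),(0,0,255),0,10);out.append(g)
cv2.imwrite("pics/rect.png",cv2.hconcat(out))
E
python3 rect.py
```

```text
(no output)
```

View pics/rect.png

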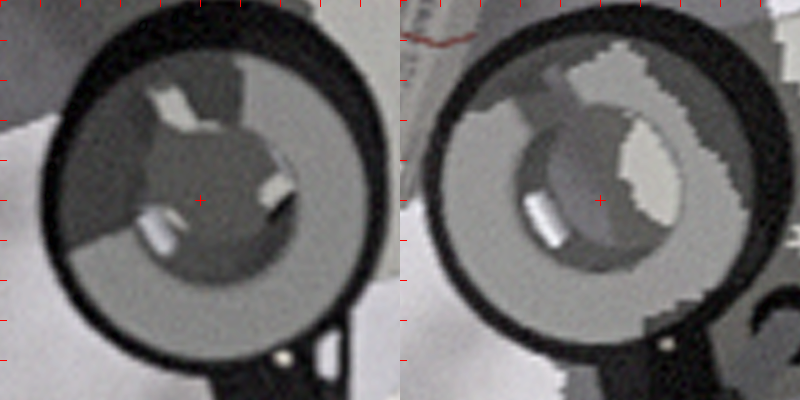

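```bash
cat > pol.py <<'E'
from h import *
exec(open('rect.py').read().split("Z=128")[0].split('\n',1)[1])
c=dict(bot.calibration("wrist"))
Z=141;C=np.array([557.6,167.7])
for f,e,r in V:
    c['eye']=np.array(e);c['orientation']=np.array(r);g=cv2.cvtColor(cv2.imread(f),6).astype(np.float32)
    print(f,'rows r; columns angle ccw from -x, 0..64 step 4')
    for rr in(22,24,26,28,30,32,34,36):
        l=[]
        for a in range(-8,68,4):
            t=np.radians(a);X=[C[0]-rr*np.cos(t),C[1]-rr*np.sin(t),Z];p=proj(c,X)
            l.append(int(cv2.getRectSubPix(g,(1,1),tuple(map(float,p)))[0,0]))
        print(rr,l)
# ellipse centre of grey sleeve disc through outer dark ring in top and side: project candidates
s,t=bot.calibration("side"),bot.calibration("top")
print(proj(s,[*C,Z]),proj(t,[*C,Z]))
g=cv2.cvtColor(cv2.imread("pics/top0.png"),6)
q=proj(t,[*C,Z]);x,y=int(q[0])-25,int(q[1])-25
print(x,y);print(g[int(q[1])-1:int(q[1])+2,x:x+52].mean(0).astype(int).tolist());print(g[y:y+52,int(q[0])-1:int(q[0])+2].mean(1).astype(int).tolist())
g=cv2.cvtColor(cv2.imread("pics/side_b.png"),6);q=proj(s,[*C,Z]);x,y=int(q[0])-28,int(q[1])-15
print(x,y);print(g[int(q[1])-1:int(q[1])+2,x:x+58].mean(0).astype(int).tolist());print(g[y:y+32,int(q[0])-1:int(q[0])+2].mean(1).astype(int).tolist())
b=cv2.resize(g[165:215,205:275],(560,400),interpolation=cv2.INTER_CUBIC)
gt=cv2.cvtColor(cv2.imread("pics/top0.png"),6);tt=cv2.resize(gt[140:190,292:342],(240,240),interpolation=cv2.INTER_CUBIC)
tt=cv2.copyMakeBorder(tt,0,160,0,0,0);cv2.imwrite("pics/c5.png",cv2.hconcat([b,tt]))
E
python3 pol.py
```

```text
pics/w480.png rows r; columns angle ccw from -x, 0..64 step 4
22 [68, 69, 67, 68, 65, 94, 134, 142, 137, 117, 87, 76, 71, 62, 63, 68, 68, 67, 68]
24 [65, 68, 67, 67, 70, 71, 118, 139, 139, 137, 96, 66, 63, 59, 60, 65, 68, 68, 71]
26 [67, 69, 68, 70, 68, 67, 117, 139, 139, 133, 81, 59, 60, 61, 66, 68, 67, 66, 67]
28 [66, 71, 67, 71, 68, 65, 95, 136, 134, 128, 75, 59, 60, 60, 69, 66, 66, 68, 68]
30 [68, 69, 66, 69, 68, 64, 68, 94, 92, 106, 76, 63, 62, 64, 67, 67, 66, 65, 71]
32 [69, 67, 70, 70, 68, 69, 68, 73, 76, 80, 70, 60, 63, 67, 69, 67, 66, 67, 65]
34 [81, 69, 68, 67, 67, 73, 68, 68, 66, 70, 67, 64, 69, 69, 71, 69, 69, 70, 67]
36 [77, 67, 65, 68, 64, 63, 67, 61, 63, 63, 63, 62, 66, 63, 63, 63, 63, 62, 62]
pics/w937.png rows r; columns angle ccw from -x, 0..64 step 4
22 [127, 127, 126, 127, 126, 108, 88, 86, 83, 84, 80, 84, 83, 83, 94, 112, 120, 121, 119]
24 [128, 127, 125, 128, 127, 119, 97, 88, 86, 82, 83, 85, 84, 80, 96, 118, 125, 125, 124]
26 [126, 125, 125, 127, 126, 123, 101, 91, 89, 79, 82, 84, 84, 85, 108, 122, 126, 126, 127]
28 [127, 127, 126, 128, 126, 131, 109, 96, 93, 7
[... 728 characters left out ...]
25, 126, 113, 83, 59, 90, 139, 163, 167, 164]
[44, 43, 44, 43, 46, 39, 45, 84, 118, 129, 126, 126, 128, 126, 123, 108, 84, 71, 95, 123, 141, 148, 150, 151, 152, 151, 149, 150, 149, 147, 142, 132, 119, 99, 94, 111, 125, 129, 131, 127, 130, 130, 119, 87, 59, 35, 53, 115, 163, 173, 174, 175]
218 164
[125, 119, 120, 111, 92, 74, 61, 55, 52, 50, 47, 45, 49, 59, 73, 83, 89, 95, 100, 102, 104, 105, 106, 109, 113, 115, 115, 105, 86, 71, 70, 70, 67, 64, 63, 65, 66, 67, 67, 69, 70, 72, 93, 140, 180, 196, 198, 196, 192, 187, 183, 182, 181, 184, 187, 187, 188, 190]
[25, 26, 29, 30, 34, 36, 38, 40, 47, 60, 80, 92, 86, 79, 83, 91, 87, 65, 55, 80, 113, 141, 160, 170, 175, 180, 185, 176, 156, 139, 127, 121]
```

View pics/c5.png

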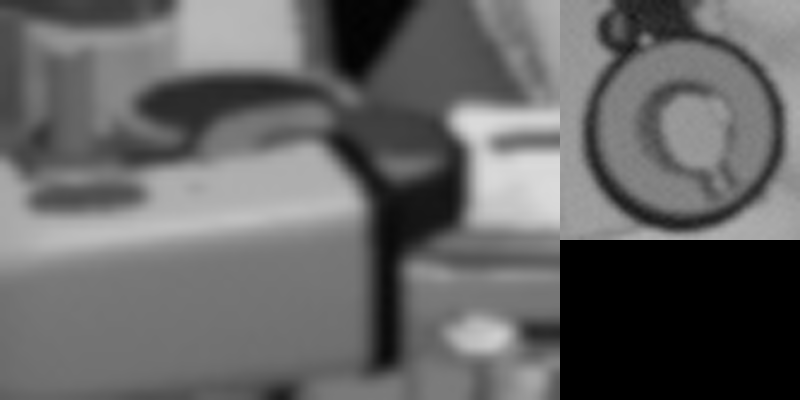

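```bash
python3 - <<'E'
from h import *
exec(open('rect.py').read().split("Z=128")[0].split('\n',1)[1])
t=bot.calibration("top");c=dict(bot.calibration("wrist"));rs=[ray(t,(317.65,165.95))]
for (f,e,r),a in zip(V,((213.5,202),(197.5,188))):
    e=np.array(e);X=np.array([564+(a[1]-200)/4,163+(a[0]-200)/4,128]);rs.append((e,X-e))
print(tri(rs));print(tri(rs[1:]));print(tri([rs[0],rs[1]]),tri([rs[0],rs[2]]))
E
```

```text
(array([559.59411794, 165.90996043, 137.22502303]), [np.float64(1.6447148326793695), np.float64(1.447175768345132), np.float64(0.7775573454551511)])
(array([557.74456442, 167.55680461, 140.81646495]), [np.float64(0.26997954789639894), np.float64(0.2699795478962705)])
(array([560.72812382, 165.68740532, 135.26975606]), [np.float64(1.4623005720141786), np.float64(1.4623005720141553)]) (array([560.98304394, 163.61452345, 131.09818816]), [np.float64(0.71037982104878), np.float64(0.7103798210487763)])
```

Emit:
carry_out --moves '[[[0.0045,-0.034,0,0.1375],[0.0045,-0.034,0,0.1375],[0.0045,-0.034,0,0.1375],[0.0045,-0.034,0,0.1375],[0,0,-0.03,0],[0,0,-0.03,0],[0,0,-0.015,0],[0,0,0,0]]]'

```text
clock: 10.58
tool_pos: [558.9, 166.0, 269.4]
tcp_rot: [180.0, -0.1, -148.5]
contact_force: [-0.9, -0.7, -2.1]
gripper_width: 0.551
grasp_force: 52.5
```

Emit:
carry_out --moves '[[[0,0,0,0],[0,0,0,0]]]'

```text
clock: 10.82
tool_pos: [560.8, 166.6, 272.1]
tcp_rot: [-179.9, 0.2, -148.5]
contact_force: [0.0, 0.3, -2.9]
gripper_width: 0.555
grasp_force: 52.5
```

```bash
python3 - <<'E'
from h import *
o=bot.observe();print(o['tool_pos'],o['tcp_rot'],o['contact_force'])
s=bot.calibration("side");im=bot.capture("side");cv2.imwrite("pics/side_d.png",im)
for th in("scanner","scanner_shoulder","scanner_grip","collar_free_seat"):
    for x in bot.pinpoint("side",th):
        e,d=ray(s,x['position']);X=e+d*(166-e[1])/d[1];print(th,x['position'],round(x['confidence'],2),X.round(1))
p=o['tool_pos'];print(proj(s,[p[0],p[1],p[2]-107]))
cv2.imwrite("pics/c6.png",cv2.resize(im[95:215,190:330],(700,600),interpolation=cv2.INTER_CUBIC))
E
```

```text
[560.82314087 166.58277265 272.07427508] [-1.79943032e+02  1.62549426e-01 -1.48474869e+02] [ 0.02412243  0.34483597 -2.90822466]
scanner [244.5, 168.7] 0.97 [561.  166.  166.8]
scanner [332.1, 266.1] 0.68 [334.3 166.  -94.4]
scanner_shoulder [245.0, 130.2] 0.91 [559. 166. 258.]
scanner_shoulder [331.6, 226.3] 0.63 [344.4 166.   21.1]
scanner_grip [246.8, 119.0] 0.73 [554.7 166.  283.5]
collar_free_seat [240.6, 180.6] 0.81 [570.7 166.  137. ]
[np.float64(244.57255123346988), np.float64(169.45987943742625)]
```

View pics/c6.png

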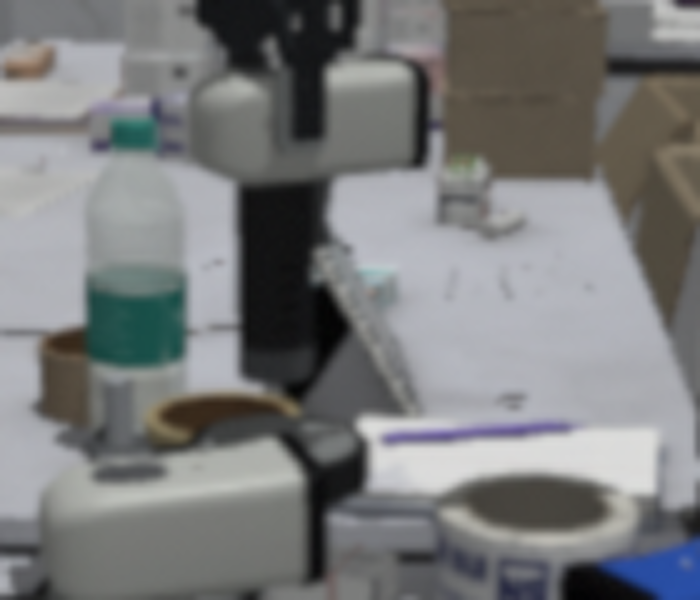

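The side view shows the handle hanging straight, with its foot at about crop (280,370), above the collar. The collar's rim is hidden behind the docked scanner's head at about (285,430). The foot projects within 1–2 mm of where it was expected. Now I descend by feel.

Emit:
carry_out --moves '[[[-0.0015,-0.0004,-0.004,0],[0,0,-0.004,0],[0,0,-0.004,0],[0,0,-0.004,0],[0,0,-0.003,0],[0,0,-0.003,0],[0,0,0,0]]]'

```text
clock: 11.95
tool_pos: [558.2, 165.8, 248.0]
tcp_rot: [180.0, -0.0, -148.5]
contact_force: [-1.5, 1.5, -2.2]
gripper_width: 0.553
grasp_force: 52.5
```

Emit:
carry_out --moves '[[[0,0,-0.002,0],[0,0,-0.002,0],[0,0,0,0]]]'

```text
clock: 12.32
tool_pos: [558.2, 165.8, 244.2]
tcp_rot: [180.0, -0.0, -148.5]
contact_force: [0.6, 0.2, -2.2]
gripper_width: 0.558
grasp_force: 52.5
```

Emit:
carry_out --moves '[[[0,0,-0.002,0],[0,0,-0.002,0],[0,0,0,0]]]'

```text
clock: 12.7
tool_pos: [558.2, 165.8, 240.0]
tcp_rot: [180.0, -0.0, -148.5]
contact_force: [-0.3, -0.4, -2.5]
gripper_width: 0.555
grasp_force: 52.5
```

Emit:
carry_out --moves '[[[0.001,0.0004,-0.002,0],[0,0,-0.002,0],[0,0,0,0]]]'

```text
clock: 13.08
tool_pos: [559.2, 166.2, 236.0]
tcp_rot: [180.0, -0.0, -148.5]
contact_force: [-0.7, 0.7, -2.5]
gripper_width: 0.556
grasp_force: 52.5
```

Emit:
carry_out --moves '[[[0,0,-0.002,0],[0,0,-0.002,0],[0,0,0,0]]]'

```text
clock: 13.45
tool_pos: [559.2, 166.2, 232.1]
tcp_rot: [180.0, -0.0, -148.5]
contact_force: [-0.7, -0.7, -1.5]
gripper_width: 0.56
grasp_force: 52.5
```

Emit:
carry_out --moves '[[[0,0,-0.002,0],[0,0,-0.002,0],[0,0,0,0]]]'

```text
clock: 13.82
tool_pos: [559.2, 166.2, 228.1]
tcp_rot: [180.0, -0.0, -148.5]
contact_force: [-0.2, -0.7, -1.6]
gripper_width: 0.554
grasp_force: 52.5
```

Emit:
carry_out --moves '[[[0,0,-0.002,0],[0,0,-0.002,0],[0,0,-0.002,0],[0,0,0,0]]]'

```text
clock: 14.32
tool_pos: [559.2, 166.2, 222.1]
tcp_rot: [180.0, -0.0, -148.5]
contact_force: [0.8, 0.0, -2.0]
gripper_width: 0.553
grasp_force: 52.5
```

Emit:
carry_out --moves '[[[0,0,-0.002,0],[0,0,-0.002,0],[0,0,-0.002,0],[0,0,0,0]]]'

```text
clock: 14.82
tool_pos: [559.2, 166.2, 216.1]
tcp_rot: [180.0, -0.0, -148.5]
contact_force: [-0.4, 0.2, -2.7]
gripper_width: 0.555
grasp_force: 52.5
```

Emit:
carry_out --moves '[[[0,0,-0.003,0],[0,0,-0.003,0],[0,0,-0.003,0],[0,0,0,0]]]'

```text
clock: 15.32
tool_pos: [559.1, 166.1, 206.9]
tcp_rot: [180.0, -0.1, -148.5]
contact_force: [-0.3, 0.4, -2.1]
gripper_width: 0.559
grasp_force: 52.5
```

Emit:
carry_out --moves '[[[0,0,-0.002,0],[0,0,-0.002,0],[0,0,-0.002,0],[0,0,0,0]]]'

```text
clock: 15.82
tool_pos: [559.2, 166.2, 201.1]
tcp_rot: [180.0, -0.0, -148.5]
contact_force: [0.8, 0.2, -3.0]
gripper_width: 0.562
grasp_force: 52.5
```

Emit:
carry_out --moves '[[[0,0,-0.002,0],[0,0,-0.002,0],[0,0,-0.002,0],[0,0,0,0]]]'

```text
clock: 16.32
tool_pos: [559.2, 166.1, 195.1]
tcp_rot: [-180.0, -0.0, -148.5]
contact_force: [0.6, -0.3, -1.7]
gripper_width: 0.553
grasp_force: 52.5
```

Emit:
carry_out --moves '[[[0,0,-0.002,0],[0,0,-0.002,0],[0,0,0,0]]]'

```text
clock: 16.7
tool_pos: [559.2, 166.1, 191.1]
tcp_rot: [-180.0, -0.0, -148.5]
contact_force: [1.0, -0.8, -2.1]
gripper_width: 0.556
grasp_force: 52.5
```

Emit:
carry_out --moves '[[[0,0,-0.002,0],[0,0,-0.002,0],[0,0,0,0]]]'

```text
clock: 17.08
tool_pos: [559.3, 166.1, 187.1]
tcp_rot: [-180.0, -0.0, -148.5]
contact_force: [-0.2, -0.3, -2.8]
gripper_width: 0.557
grasp_force: 52.6
```

Emit:
carry_out --moves '[[[0,0,-0.002,0],[0,0,-0.002,0],[0,0,0,0]]]'

```text
clock: 17.45
tool_pos: [559.3, 166.1, 183.1]
tcp_rot: [-180.0, -0.0, -148.5]
contact_force: [-0.4, -0.9, -2.3]
gripper_width: 0.558
grasp_force: 52.6
```

Emit:
carry_out --moves '[[[0,0,-0.0015,0],[0,0,-0.0015,0],[0,0,0,0]]]'

```text
clock: 17.82
tool_pos: [559.4, 166.1, 180.2]
tcp_rot: [-180.0, -0.0, -148.5]
contact_force: [0.0, -1.2, -2.0]
gripper_width: 0.553
grasp_force: 52.6
```

Emit:
carry_out --moves '[[[0,0,-0.0015,0],[0,0,-0.0015,0],[0,0,0,0]]]'

```text
clock: 18.2
tool_pos: [559.4, 166.1, 177.2]
tcp_rot: [-180.0, -0.0, -148.5]
contact_force: [0.6, -0.8, -2.2]
gripper_width: 0.555
grasp_force: 52.6
```

Emit:
carry_out --moves '[[[0,0,-0.0015,0],[0,0,-0.0015,0],[0,0,0,0]]]'

```text
clock: 18.58
tool_pos: [559.4, 166.1, 174.2]
tcp_rot: [-180.0, 0.0, -148.5]
contact_force: [0.6, -2.2, -3.2]
gripper_width: 0.556
grasp_force: 52.6
```

Emit:
carry_out --moves '[[[0,0,-0.0015,0],[0,0,-0.0015,0],[0,0,0,0]]]'

```text
clock: 18.95
tool_pos: [559.4, 166.1, 171.2]
tcp_rot: [-180.0, -0.0, -148.5]
contact_force: [1.4, -1.8, -1.9]
gripper_width: 0.553
grasp_force: 52.6
```

Emit:
carry_out --moves '[[[0,0,-0.0015,0],[0,0,-0.0015,0],[0,0,0,0]]]'

```text
clock: 19.32
tool_pos: [559.4, 166.1, 168.2]
tcp_rot: [-180.0, 0.0, -148.5]
contact_force: [0.7, -2.2, -3.0]
gripper_width: 0.557
grasp_force: 52.6
```

Emit:
carry_out --moves '[[[0,0,-0.0015,0],[0,0,-0.0015,0],[0,0,0,0]]]'

```text
clock: 19.7
tool_pos: [559.4, 166.1, 165.2]
tcp_rot: [-180.0, -0.0, -148.5]
contact_force: [0.9, -2.1, -2.2]
gripper_width: 0.553
grasp_force: 52.7
```

Emit:
carry_out --moves '[[[0,0,-0.0015,0],[0,0,0,0]]]'

```text
clock: 19.95
tool_pos: [559.5, 166.1, 163.8]
tcp_rot: [-180.0, 0.0, -148.5]
contact_force: [2.2, -1.8, -2.9]
gripper_width: 0.557
grasp_force: 52.7
```

Emit:
carry_out --moves '[[[0.0003,-0.0003,-0.0015,0],[0,0,0,0]]]'

```text
clock: 20.2
tool_pos: [559.6, 166.0, 162.1]
tcp_rot: [180.0, -0.0, -148.5]
contact_force: [1.3, -1.7, -1.9]
gripper_width: 0.554
grasp_force: 52.8
```

Emit:
carry_out --moves '[[[0,0,-0.0015,0],[0,0,0,0]]]'

```text
clock: 20.45
tool_pos: [559.5, 166.0, 160.6]
tcp_rot: [180.0, -0.0, -148.5]
contact_force: [2.2, -2.0, -2.1]
gripper_width: 0.556
grasp_force: 52.8
```

Emit:
carry_out --moves '[[[0,0,-0.0015,0],[0,0,0,0]]]'

```text
clock: 20.7
tool_pos: [559.7, 166.0, 159.5]
tcp_rot: [180.0, -0.0, -148.5]
contact_force: [1.4, -1.3, -0.6]
gripper_width: 0.557
grasp_force: 52.9
```

Emit:
carry_out --moves '[[[0,0,-0.001,0],[0,0,0,0]]]'

```text
clock: 20.95
tool_pos: [560.0, 165.9, 159.0]
tcp_rot: [-180.0, 0.0, -148.5]
contact_force: [-0.2, -2.6, 3.2]
gripper_width: 0.554
grasp_force: 53.1
```

Emit:
carry_out --moves '[[[0,0,-0.001,0],[0,0,0,0]]]'

```text
clock: 21.2
tool_pos: [560.6, 165.8, 158.1]
tcp_rot: [-179.9, 0.1, -148.5]
contact_force: [2.0, -3.4, 3.4]
gripper_width: 0.555
grasp_force: 53.2
```

Emit:
carry_out --moves '[[[0,0,-0.001,0],[0,0,0,0]]]'

```text
clock: 21.45
tool_pos: [560.5, 166.1, 156.9]
tcp_rot: [-180.0, 0.1, -148.5]
contact_force: [1.8, -2.4, 4.7]
gripper_width: 0.555
grasp_force: 53.3
```

Emit:
carry_out --moves '[[[0,0,-0.001,0],[0,0,0,0]]]'

```text
clock: 21.7
tool_pos: [560.2, 166.4, 155.7]
tcp_rot: [180.0, 0.1, -148.5]
contact_force: [2.3, -2.2, 4.7]
gripper_width: 0.552
grasp_force: 53.4
```

Emit:
carry_out --moves '[[[0,0,-0.001,0],[0,0,0,0]]]'

```text
clock: 21.95
tool_pos: [559.9, 166.2, 154.1]
tcp_rot: [180.0, 0.1, -148.5]
contact_force: [3.3, -1.2, 1.2]
gripper_width: 0.556
grasp_force: 53.3
```

Emit:
carry_out --moves '[[[0,0,-0.0015,0],[0,0,0,0]]]'

```text
clock: 22.2
tool_pos: [559.1, 165.8, 151.6]
tcp_rot: [180.0, -0.1, -148.5]
contact_force: [3.0, -1.1, -3.0]
gripper_width: 0.557
grasp_force: 52.9
```

Emit:
carry_out --moves '[[[0,0,-0.0015,0],[0,0,0,0]]]'

```text
clock: 22.45
tool_pos: [558.7, 165.5, 150.0]
tcp_rot: [180.0, -0.1, -148.5]
contact_force: [3.1, -1.8, -5.3]
gripper_width: 0.553
grasp_force: 52.5
```

Emit:
carry_out --moves '[[[0,0,-0.0015,0],[0,0,0,0]]]'

```text
clock: 22.7
tool_pos: [558.8, 165.5, 148.9]
tcp_rot: [180.0, -0.1, -148.5]
contact_force: [2.5, -1.9, -7.7]
gripper_width: 0.554
grasp_force: 52.4
```

Emit:
carry_out --moves '[[[0,0,-0.001,0],[0,0,0,0]]]'

```text
clock: 22.95
tool_pos: [558.9, 165.5, 148.2]
tcp_rot: [180.0, -0.1, -148.5]
contact_force: [2.1, -3.0, -5.4]
gripper_width: 0.561
grasp_force: 52.4
```

Emit:
carry_out --moves '[[[0,0,-0.001,0],[0,0,0,0]]]'

```text
clock: 23.2
tool_pos: [559.2, 165.6, 147.5]
tcp_rot: [180.0, -0.1, -148.5]
contact_force: [1.4, -4.8, -6.4]
gripper_width: 0.555
grasp_force: 52.4
```

Emit:
carry_out --moves '[[[0,0,-0.001,0],[0,0,0,0]]]'

```text
clock: 23.45
tool_pos: [559.5, 166.0, 146.7]
tcp_rot: [180.0, -0.0, -148.5]
contact_force: [0.9, -3.5, -6.9]
gripper_width: 0.557
grasp_force: 52.5
```

Emit:
carry_out --moves '[[[0,0,-0.0005,0],[0,0,0,0]]]'

```text
clock: 23.7
tool_pos: [559.6, 166.1, 146.4]
tcp_rot: [180.0, -0.0, -148.5]
contact_force: [0.8, -3.8, -5.2]
gripper_width: 0.555
grasp_force: 52.7
```

Emit:
carry_out --moves '[[[0,0,-0.001,0],[0,0,0,0]]]'

```text
clock: 23.95
tool_pos: [560.1, 166.2, 145.9]
tcp_rot: [-180.0, 0.1, -148.5]
contact_force: [-0.1, -3.6, -1.4]
gripper_width: 0.557
grasp_force: 52.8
```

Emit:
carry_out --moves '[[[0,0,-0.001,0],[0,0,0,0]]]'

```text
clock: 24.2
tool_pos: [560.1, 166.2, 145.8]
tcp_rot: [-180.0, 0.1, -148.5]
contact_force: [-1.7, -3.9, 4.7]
gripper_width: 0.553
grasp_force: 53.2
```

Emit:
carry_out --moves '[[[0,0,-0.001,0],[0,0,0,0]]]'

```text
clock: 24.45
tool_pos: [560.2, 166.2, 145.8]
tcp_rot: [180.0, 0.1, -148.5]
contact_force: [-2.9, -3.9, 9.4]
gripper_width: 0.556
grasp_force: 53.4
```

Emit:
carry_out --moves '[[[0,0,0.0015,0],[0,0,0,0],[0,0,0,0]]]'

```text
clock: 24.82
tool_pos: [560.1, 166.2, 145.8]
tcp_rot: [-180.0, 0.1, -148.5]
contact_force: [-1.8, -2.7, 6.2]
gripper_width: 0.558
grasp_force: 53.4
```

Emit:
carry_out --moves '[[[0,0,0,0],[0,0,0,0],[0,0,0,0],[0,0,0,0],[0,0,0,0],[0,0,0,0]]]' --grip 0.0854

```text
clock: 25.58
tool_pos: [559.7, 166.0, 144.9]
tcp_rot: [180.0, 0.0, -148.5]
contact_force: [-0.3, 0.4, -0.3]
gripper_width: 1.0
grasp_force: 0.0
```

Emit:
carry_out --moves '[[[0,0,0.005,0],[0,0,0.015,0],[0,0,0.03,0],[0,0,0.04,0],[0,0,0.04,0],[0,0,0.03,0],[0,0,0,0],[0,0,0,0]]]'

```text
clock: 26.58
tool_pos: [559.2, 165.8, 304.5]
tcp_rot: [180.0, -0.0, -148.5]
contact_force: [-0.6, -0.7, -0.6]
gripper_width: 1.006
grasp_force: 0.0
```

```bash
python3 - <<'E'
from h import *
s=bot.calibration("side");w=bot.calibration("wrist")
a=bot.capture("side");b=bot.capture("wrist")
for th in("scanner","scanner_shoulder","scanner_grip"):
    for x in bot.pinpoint("side",th):
        e,d=ray(s,x['position']);print(th,x['position'],round(x['confidence'],2),(e+d*(166-e[1])/d[1]).round(1))
for x in bot.pinpoint("wrist","scanner_grip"):print(x['position'],x['confidence'],atz(w,x['position'],161).round(1))
print('expected',proj(s,[560,166,133.8]),proj(s,[560,166,38.8]))
cv2.imwrite("pics/c7.png",cv2.hconcat([cv2.resize(a[120:280,170:350],(400,356)),cv2.resize(b,(400,300))[:, :] if 0 else cv2.copyMakeBorder(cv2.resize(b,(400,300)),0,56,0,0,0)]))
E
```

```text
scanner [331.1, 269.1] 0.66 [ 336.2  166.  -103.6]
scanner [246.8, 217.6] 0.58 [556.9 166.   40.8]
scanner_shoulder [247.1, 179.5] 0.96 [555.1 166.  140.1]
scanner_shoulder [332.6, 228.5] 0.75 [341.4 166.   15. ]
scanner_grip [330.6, 214.2] 0.85 [349.3 166.   54.1]
scanner_grip [244.2, 190.6] 0.26 [562.4 166.  111.8]
[279.6, 192.5] 0.81 [557.6 164.8 161. ]
[505.6, 109.6] 0.58 [381.1 302.  161. ]
expected [np.float64(245.08473272489348), np.float64(181.9681588401337)] [np.float64(245.54347743052344), np.float64(218.30980526709237)]
```

View pics/c7.png

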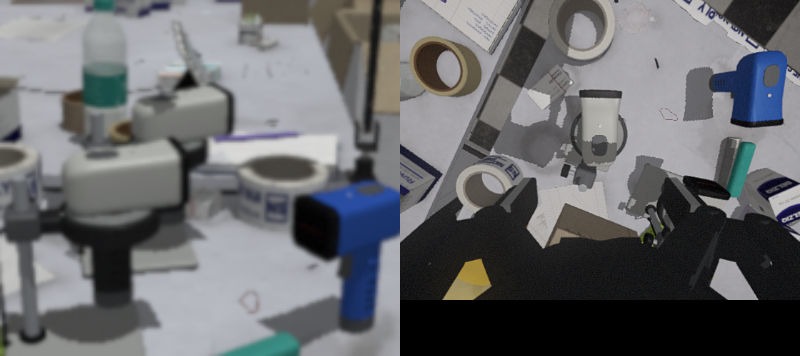

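The scanner sits level and upright in its collar, with its head down on the rim (left crop at 180,115; wrist view at 600,130). The foot reads 41 mm high against 39 mm expected. The docked scanner and the blue one are undisturbed, and the gripper is clear.

```bash
python3 -c "
from bench import bot
print(bot.sign_off())"
```

```text
the job is handed in; nothing more can be done
None
```

The loose scanner is home in the empty charging collar: trigger in the slot, ribs past the rollers, head on the rim and the gripper withdrawn; the wrist force stayed under about 10 N, the other scanner looked undisturbed in the last picture, and the job was handed in at about 27 s.

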